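Load the platform shaker, clamp the bottles and start it

ROBOT

A 6-joint arm with a two-finger parallel gripper is mounted at the origin on the work surface. World frame = base frame: x ahead of the robot, y to its left, z up, the work surface at z = 0. Lengths are in mm, angles in rad, forces in N, time in s.
With the tool pointing down it reaches from about 350 to 775 mm from the base axis. Payload 7.3 kg.
Tool frame: the origin (TCP) lies at the very end of the fingers, on their centre line; the grasp point (between the pads) lies 19 mm behind it; x points along the fingers, z is the direction in which the jaws open and shut, and the axes are right-handed (so a half turn about x gives the same grasp; the last joint's range is limited). The gripper opens to 92 mm and grips with 3 to 60 N. Pads are 19 mm wide; open, the fingers measure 130 mm over their backs; the gripper's body (75 mm by 190 mm) begins 47 mm behind the grasp point.
Start: joints at [0.995, 0.342, 1.524, -0, 1.275, -0.146], TCP at [218.75, 477.277, 226.741] pointing down, gripper open.
Joint ranges: [-2.53, 2.53], [-0.77, 2.02], [0.04, 2.7], [-1, 4.14], [0.28, 2.66], [-3.11, 3.11]. Speed limits (rad/s): [2.57, 2.57, 3.14, 3.14, 3.14, 3.14].

INTERFACE

Orientations are given as [roll, pitch, yaw] about the fixed x, y, z axes, in that order (R = Rz(yaw) Ry(pitch) Rx(roll)).
In Python, from plant import * gives the robot as it stands.
- The arm moves only by the tool carry_out, never from a script. Its argument "rows" is a list of rows, each a list of 4 numbers: the shift along the world's x, y, z in mm, then the turn about the world's z in degrees. In form: [[x, y, z, twist], ...]. A call has 1 to 20 rows; each row is the pose to reach, as a shift and turn from the pose measured when the call began; what a row does not reach only later rows make up. A row lasts 1/12 s, in which the tool goes at most 41.7 mm and 7.16 degrees, less where a joint would pass 70% of its speed; a pose out of reach is approached as far as the arm can. A call with a gripper value outside its range is refused whole. "hand" is the finger opening in mm, from 0 to 91.8, set as the call begins (left out, the last holds). The fingers move at their own pace and stop on an object; the grip force is fixed at half the most. Time passes only in rows, so rows that repeat a pose let the fingers close. It gives the time, the measured TCP pose, the force and the opening at its end, in the units of the state.
- get_obs(): the state, without advancing time (a new reading comes with each control period).
- capture(name): name is "side" or "top" or "wrist"; returns the picture (420x560x3 uint8, red, green, blue); there is no depth.
- camera_info(name): a dict with "camera_matrix" (3x3 intrinsics, pixels), "dist" ([k1, k2, p1, p2, k3] as OpenCV has them; the pictures are not rectified), "pose" (4x4, takes a point from camera to world coordinates); the wrist camera has in their place "mount" (4x4, takes a point from camera to tool coordinates, whose origin is the TCP and whose axes are the tool frame's). Camera axes: x right, y down, z forward; pixel columns grow to the right and rows downward; lengths in mm; the calibration is good to about 2 mm. A picture is of the moment at which its call begins: read the wrist's pose just before it. camera_info takes no time and is no camera call.
- close_job(): hands the job in, once; it reports no verdict.
The state is a dict: "time": time; "joint_positions": joint angles; "dq": joint speeds; "tau": joint torques, N m; "tool_pos": TCP position; "tcp_rot": TCP orientation; "contact_force": force on the tool from outside, world axes, zero at the start; "moment": the same for the moment, N m; "grip_width": finger opening in mm.
Only numpy, scipy, OpenCV 4.12 (cv2) and the standard library are available. Lean on these libraries where they do the work, as an engineer would, in place of code of your own. Each camera call takes 0.05 s, during which the arm holds its last target. There are 200 camera calls.

TASK

Pull the shaker's clamp bar fully back, away from the rear rail, by its black peg, then stand every amber bottle that is out on the bench upright on the rubber platform, in the gap between the rear rail and the bar; then push the bar by its peg until it presses the bottles snugly against the rear rail, and after that turn the wing nut in its yoke clockwise (seen from above) until it stops. Only when the nut is tight start the shaker by pressing its three keys fully down, one at a time: first the round one, then the square one, then the long narrow one. Leave the tip box, the vortex mixer and the beaker where they are.

Things in the scene. Friction and masses are not known exactly. Their poses are not given: they have to be found in the camera images.
- tray_floor (a point): centre of the loading gap, on the platform's surface (60 mm above the bench); x points from the keys to the rear rail, y along the rail, z up. Rear rail (60 mm tall): inner face at x = +51 mm; bar fully back: its bottle-side face at x = -51 mm (gap 102 mm). End walls 30 mm tall at y = -125 and +123 mm. Room for three bottles in a row 75 mm apart
- shaker: platform shaker, 290 x 390 mm, fixed to the bench; black rubber platform 60 mm high, grey key ledge 36 mm high on the robot's side; origin under its middle; axes as tray_floor
- bar (a joint): travel of the aluminium clamp bar in m, 0 fully back to 0.048, growing towards the rear rail (+x of tray_floor); slides stiffly (about 4 N), stays where left; bottles pressed against the rail stop it at about 0.040. The bar is 12 mm thick, its top 45 mm above the platform
- handle (a point): on the axis of the black upright peg by which the bar is pushed or pulled (39 mm in front of the bar): 18 mm in diameter; this point is 20 mm below its top, 130 mm above the bench, and the peg is bare for 30 mm below this point; moves with the bar
- nut_grip (a point): centre of the wing nut's wings: a flat plate 64 mm long (this point's x axis), 9 mm thick (y) and 34 mm tall, turning on a vertical axis through this point, 157 mm above the bench; moves with the bar. From 17 mm below this point downwards is a hub 22 mm across, which the fingertips must stay above
- yoke (a point): on the nut's axis at the height of nut_grip, but not turning with the nut; axes as tray_floor. Two upright cheeks of the yoke, 20 mm wide (x) and 8 mm thick, stand 47 to 55 mm from here on either side along y, tops 23 mm above here: fingers closing across the plate must not be spread wide near them
- nut (a joint): angle of the wing nut in rad, growing clockwise seen from above, 0 loose to 2.2 tight (stop); friction about 0.08 N m, stays where left. At 1.1 the plate lies along the y axis of tray_floor; at 0 it is 1.1 rad anticlockwise from that
- key_round_top (a point): top centre of the round key, 32 mm in diameter; a spring key that goes 6 mm straight down (about 1 N to start, 5 N fully down), comes up again by itself; its top stands 12 mm proud of its 46 x 52 mm bed, which stands 4 mm above the ledge; the next key's centre is 60 mm away
- key_square_top (a point): top centre of the square key, 28 x 28 mm; a spring key that goes 6 mm straight down (about 1 N to start, 5 N fully down), comes up again by itself; its top stands 12 mm proud of its 46 x 52 mm bed, which stands 4 mm above the ledge; the next key's centre is 60 mm away
- key_bar_top (a point): top centre of the long narrow key, 16 x 44 mm, its length along y of tray_floor; a spring key that goes 6 mm straight down (about 1 N to start, 5 N fully down), comes up again by itself; its top stands 12 mm proud of its 46 x 52 mm bed, which stands 4 mm above the ledge; the next key's centre is 60 mm away
- key_round (a joint): how far the round key is down, m, 0 to 0.006
- key_square (a joint): how far the square key is down, m, 0 to 0.006
- key_bar (a joint): how far the long narrow key is down, m, 0 to 0.006
- b1_mid (a point): centre (half-way up) of a capped amber media bottle: round, 62 mm in diameter, 115 mm tall with its cap, about 0.3 kg; its white cap is 40 mm across and takes up the top 27 mm (grasp it there, from above); z axis up along the bottle; may be absent (None also while held)
- b2_mid (a point): centre (half-way up) of a capped amber media bottle: round, 62 mm in diameter, 115 mm tall with its cap, about 0.3 kg; its white cap is 40 mm across and takes up the top 27 mm (grasp it there, from above); z axis up along the bottle; may be absent (None also while held)
- b3_mid (a point): centre (half-way up) of a capped amber media bottle: round, 62 mm in diameter, 115 mm tall with its cap, about 0.3 kg; its white cap is 40 mm across and takes up the top 27 mm (grasp it there, from above); z axis up along the bottle; may be absent (None also while held)
- b4_mid (a point): centre (half-way up) of a capped amber media bottle: round, 62 mm in diameter, 115 mm tall with its cap, about 0.3 kg; its white cap is 40 mm across and takes up the top 27 mm (grasp it there, from above); z axis up along the bottle; may be absent (None also while held)
- tip_box: pipette tip box, 85 x 125 x 73 mm, grey with a clear lid, bystander; origin at the centre of its underside
- vortex: blue vortex mixer, 110 x 110 x 80 mm, bystander; origin at the centre of its underside
- beaker: white plastic beaker, 80 mm across, 100 mm tall, bystander; origin at the centre of its underside

How it is judged (in metres and radians):
On the way, in this order (a step that is already met when the one before it is completed fails the run):
1. the clamp bar is pulled fully back (value of joint bar below 0.008 m), for 0.1 s.
2. all bottles stand in the gap on the platform (x of b1_mid in the frame of tray_floor between -0.045 and 0.045 m and y of b1_mid in the frame of tray_floor between -0.105 and 0.105 m and z of b1_mid in the frame of tray_floor between 0.05 and 0.066 m and angle between each of b1_mid, b2_mid, b3_mid, b4_mid's own z axis and vertical below 0.12 rad and x of b2_mid in the frame of tray_floor between -0.045 and 0.045 m and y of b2_mid in the frame of tray_floor between -0.105 and 0.105 m and z of b2_mid in the frame of tray_floor between 0.05 and 0.066 m and x of b3_mid in the frame of tray_floor between -0.045 and 0.045 m and y of b3_mid in the frame of tray_floor between -0.105 and 0.105 m and z of b3_mid in the frame of tray_floor between 0.05 and 0.066 m and x of b4_mid in the frame of tray_floor between -0.045 and 0.045 m and y of b4_mid in the frame of tray_floor between -0.105 and 0.105 m and z of b4_mid in the frame of tray_floor between 0.05 and 0.066 m), for 0.2 s.
3. the clamp bar presses the bottles against the rear rail (value of joint bar above 0.034 m), for 0.2 s.
4. the wing nut is tight (value of joint nut above 2 rad), for 0.2 s.
5. the round key is pressed (value of joint key_round above 0.004 m), for 0.05 s.
6. the square key is pressed (value of joint key_square above 0.004 m), for 0.05 s.
7. the long narrow key is pressed (value of joint key_bar above 0.004 m), for 0.05 s.
At the end, for the whole second after the job is handed in: every bottle present stands upright (within 0.12 rad), at rest on the platform between the end walls, pressed back to the rear rail by the bar (bar travel over 34 mm), the wing nut is turned beyond 2.0 rad, and all keys are up again (x of b1_mid in the frame of tray_floor between 0.005 and 0.045 m and y of b1_mid in the frame of tray_floor between -0.105 and 0.105 m and z of b1_mid in the frame of tray_floor between 0.05 and 0.066 m and angle between each of b1_mid, b2_mid, b3_mid, b4_mid's own z axis and vertical below 0.12 rad and x of b2_mid in the frame of tray_floor between 0.005 and 0.045 m and y of b2_mid in the frame of tray_floor between -0.105 and 0.105 m and z of b2_mid in the frame of tray_floor between 0.05 and 0.066 m and x of b3_mid in the frame of tray_floor between 0.005 and 0.045 m and y of b3_mid in the frame of tray_floor between -0.105 and 0.105 m and z of b3_mid in the frame of tray_floor between 0.05 and 0.066 m and x of b4_mid in the frame of tray_floor between 0.005 and 0.045 m and y of b4_mid in the frame of tray_floor between -0.105 and 0.105 m and z of b4_mid in the frame of tray_floor between 0.05 and 0.066 m and value of joint bar above 0.034 m and value of joint nut above 2 rad and value of joint each of key_round, key_square, key_bar below 0.002 m); the robot touches nothing.
It fails at once if a key is pressed (3 mm or more) while the wing nut is not yet tight (value of joint any of key_round, key_square, key_bar above 0.003 m and value of joint nut below 1.9 rad).
It fails at once if two keys are down at once (value of joint each of key_round, key_square above 0.003 m or value of joint each of key_round, key_bar above 0.003 m or value of joint each of key_square, key_bar above 0.003 m).
It fails at once if a bystander is moved by more than 30 mm (distance of any of tip_box, vortex, beaker from where it was at the start of the episode above 0.03 m).
Of b1, b2, b3, b4 only 2 to 3 are there at a start; the rules pass over those that are not, and their reading is None.
At some moment in a run one of b1, b2, b3, b4 may be knocked a few centimetres aside while the robot is not near it.
It also fails if it takes over 208 s, if anything falls off the work surface, if the arm or the gripper's body presses on something with over 40 N, if the wrist force passes 120 N, or if a joint passes its speed limit or range.

## Working session

There is one attempt and no reset: what is moved stays moved. The work goes in short steps, Python scripts to look and compute and a tool call to move; the robot and the scene stay as the last step left them, time stands still between calls to the robot, and variables do not carry over. Pictures are saved under pics/ and viewed, about 12 in all and at most 16, crops included, and the job is handed in when it is done.

Besides the shell and the picture viewer there is one more tool, called after ">>>" as name(argument=value, ...) on one line, values as JSON. carry_out: Moves the arm, as the interface text tells. Its arguments: {"type":"object","properties":{"rows":{"type":"array"},"hand":{"type":"number"}},"required":["rows"]}

```bash
ls; mkdir -p pics; python3 - <<'E'
from plant import *
import cv2,numpy as np
for n in ("top","side","wrist"):
    im=capture(n); cv2.imwrite(f"pics/{n}0.png",im[:,:,::-1])
    print(n,{k:np.round(v,3).tolist() for k,v in camera_info(n).items()})
print(get_obs())
E
```

```text
pics
top {'camera_matrix': [[449.407, 0.0, 284.232], [0.0, 449.407, 211.247], [0.0, 0.0, 1.0]], 'dist': [-0.149, 0.0, 0.0, 0.0, 0.0], 'pose': [[0.068, -0.972, 0.227, 265.117], [-0.998, -0.067, 0.011, -26.417], [0.004, -0.227, -0.974, 1384.132], [0.0, 0.0, 0.0, 1.0]]}
side {'camera_matrix': [[454.113, 0.0, 285.65], [0.0, 454.113, 202.898], [0.0, 0.0, 1.0]], 'dist': [-0.04, 0.0, 0.0, 0.0, 0.0], 'pose': [[0.863, -0.335, 0.378, 136.029], [-0.505, -0.595, 0.626, -717.819], [0.015, -0.731, -0.682, 903.425], [0.0, 0.0, 0.0, 1.0]]}
wrist {'camera_matrix': [[344.338, 0.0, 279.444], [0.0, 344.338, 209.276], [0.0, 0.0, 1.0]], 'dist': [-0.068, 0.0, 0.0, 0.0, 0.0], 'mount': [[-0.0, -0.261, 0.965, -157.487], [-0.001, -0.965, -0.261, 70.543], [1.0, -0.001, 0.0, 0.983], [0.0, 0.0, 0.0, 1.0]]}
{'time': 0.15, 'joint_positions': array([ 9.95028987e-01,  3.42531744e-01,  1.52479762e+00, -2.98838115e-05,
        1.27538458e+00, -1.45974531e-01]), 'dq': array([ 9.01806911e-04, -1.92608244e-03, -3.42337096e-03, -9.37343842e-05,
       -4.25640611e-04, -4.80144710e-04]), 'tau': array([ 1.70884763e-03, -4.31472158e+01, -2.44351566e+01,  7.19647575e-02,
        5.37506829e-02, -8.37085076e-05]), 'tool_pos': array([218.56790221, 477.0070943 , 226.2206535 ]), 'tcp_rot': array([ 3.02110068,  1.56967467, -2.1210724 ]), 'contact_force': array([-0.23807157,  0.01541316, -0.18674232]), 'moment': array([ 0.0244313 , -0.04891159,  0.00299411]), 'grip_width': 91.54142665263413}
```

View pics/top0.png

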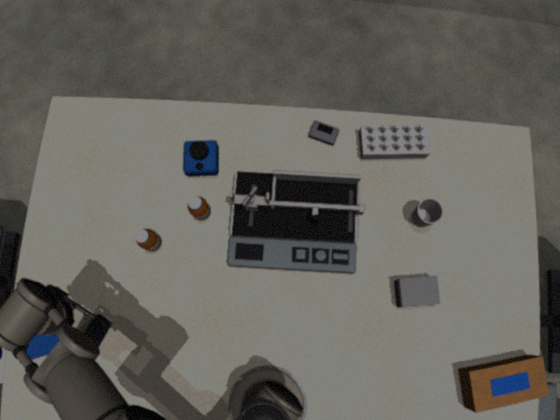

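View pics/side0.png

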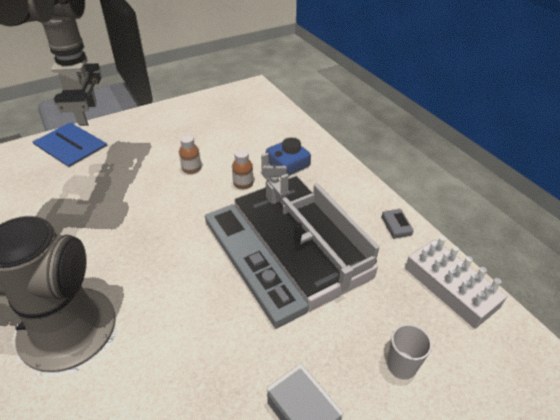

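The top view shows two bottles with caps near (143,233) and (194,203), the shaker around (295,220), the nut at about (250,198) and the peg at about (314,213). The keys are square (300,255), round (320,256) and long (340,257). The side view agrees.

```bash
cat > h.py <<'E'
from plant import *
import cv2,numpy as np
from scipy.spatial.transform import Rotation as R
def T_tool(o):
    T=np.eye(4); T[:3,:3]=R.from_euler('xyz',o['tcp_rot']).as_matrix(); T[:3,3]=o['tool_pos']; return T
def cam(n,o=None):
    i=camera_info(n); P=np.array(i['pose']) if 'pose' in i else T_tool(o or get_obs())@np.array(i['mount'])
    return np.array(i['camera_matrix']),np.array(i['dist']),P
def ray(c,uv):
    K,d,P=c; p=cv2.undistortPoints(np.array([[uv]],float),K,d)[0,0]
    return P[:3,3],P[:3,:3]@np.array([p[0],p[1],1.])
def onz(c,uv,z):
    o,v=ray(c,uv); return o+v*(z-o[2])/v[2]
def tri(*cu):
    A=np.zeros((3,3));b=np.zeros(3);L=[ray(c,u) for c,u in cu]
    for o,v in L:
        v=v/np.linalg.norm(v);M=np.eye(3)-np.outer(v,v);A+=M;b+=M@o
    p=np.linalg.solve(A,b)
    return p,[round(float(np.linalg.norm(np.cross(p-o,v/np.linalg.norm(v)))),1) for o,v in L]
def proj(c,p):
    K,d,P=c; Q=np.linalg.inv(P); return cv2.projectPoints(np.array([p],float),cv2.Rodrigues(Q[:3,:3])[0],Q[:3,3],K,d)[0][0,0]
def shot(n,tag,box=None,s=1):
    o=get_obs(); im=capture(n); cv2.imwrite(f"pics/{tag}.png",im[:,:,::-1]); np.save(f"pics/{tag}.npy",cam(n,o)[2]) 
    return im,cam(n,o)
def crop(im,x,y,w,h,s):
    return cv2.resize(im[y:y+h,x:x+w],None,fx=s,fy=s,interpolation=cv2.INTER_CUBIC)
E
python3 - <<'E'
from h import *
t=cv2.imread('pics/top0.png');s=cv2.imread('pics/side0.png')
cv2.imwrite('pics/c_top.png',crop(t,220,165,150,112,5))
cv2.imwrite('pics/c_side.png',crop(s,200,140,180,190,3))
E
```

```text
(no output)
```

View pics/c_top.png

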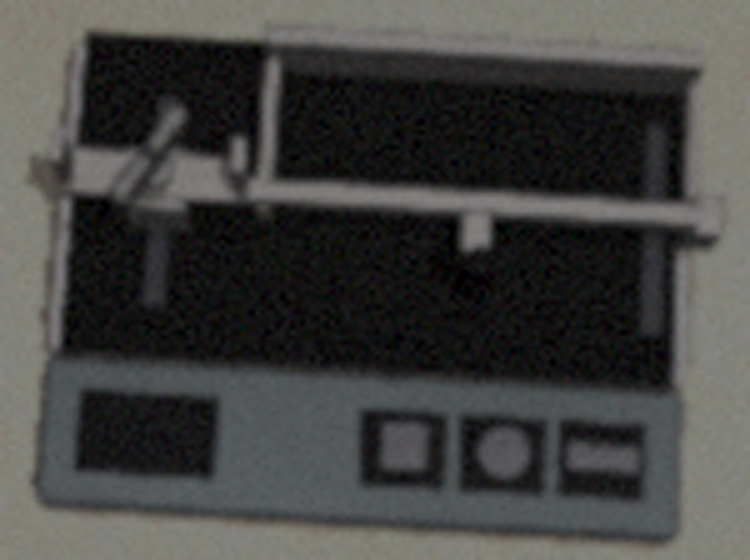

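View pics/c_side.png

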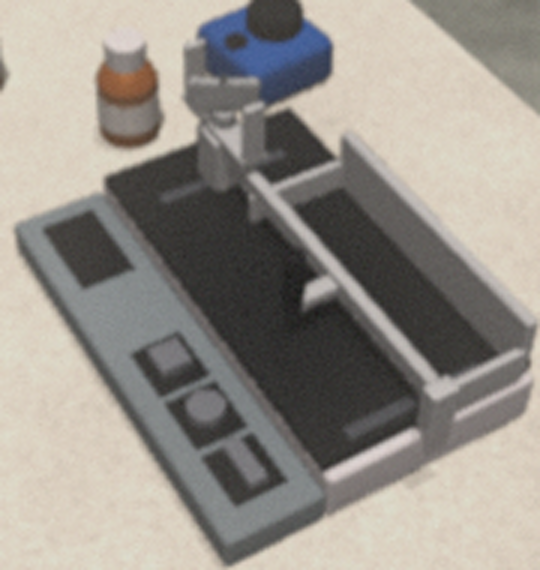

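```bash
python3 - <<'E'
from h import *
T,S=cam('top'),cam('side')
f=lambda p:(220+p[0]/5-.4,165+p[1]/5-.4); g=lambda p:(200+p[0]/3-.33,140+p[1]/3-.33)
P={'sq':((404,445),(172,356)),'rd':((505,453),(207,407)),'lb':((600,457),(250,462)),
'peg':((460,262),(290,265)),'barR':((705,212),(440,388)),'railR':((690,62),(533,325)),'railL':((270,35),(345,137)),
'ledgeBL':((42,505),(18,240)),'ledgeBR':((675,538),(228,560)),'nut':((150,150),(222,95))}
for k,(a,b) in P.items(): p,e=tri((T,f(a)),(S,g(b))); print(k,p.round(1),e)
for a,b in (((143,233),(187.5,139)),((194,203),(241.5,155))):
    p,e=tri((T,a),(S,b)); print('cap',p.round(1),e)
for k in('sq','rd','lb'):print(k,onz(T,f(P[k][0]),52).round(1),onz(S,g(P[k][1]),52).round(1))
for n in('top','side'):
    im=cv2.imread(f'pics/{n}0.png'); h=cv2.cvtColor(im,cv2.COLOR_BGR2HSV)
    m=cv2.inRange(h,(3,120,50),(16,255,255))
    _,_,st,c=cv2.connectedComponentsWithStats(m)
    for s,q in zip(st,c):
        if s[4]>25 and s[4]<5000: print(n,s,q.round(1))
E
```

```text
sq [450.5 -67.9  45.2] [0.1, 0.1]
rd [ 449.6 -128.6   46.5] [0.0, 0.0]
lb [ 453.3 -186.9   40.8] [1.6, 1.6]
peg [546.8 -91.  124.2] [0.6, 0.6]
barR [ 592.4 -235.5   98.4] [1.0, 1.0]
railR [ 685.5 -224.2  105.2] [2.1, 2.1]
railL [678.5  28.8 112.6] [1.6, 1.6]
ledgeBL [403.2 149.8  12. ] [0.4, 0.4]
ledgeBR [ 408.  -237.9   11.8] [0.9, 0.9]
nut [590.3  90.6 152.6] [3.8, 3.8]
cap [464.6 396.  111.2] [4.1, 4.1]
cap [571.  256.4 102.5] [0.4, 0.4]
sq [449.6 -67.7  52. ] [447.9 -73.   52. ]
rd [ 448.9 -128.2   52. ] [ 447.6 -132.3   52. ]
lb [ 450.2 -185.1   52. ] [ 450.7 -194.1   52. ]
top [188 198  20  19 142] [199.9 209.3]
top [138 229  19  20 151] [149.5 240.3]
top [ 468  356   80   56 2272] [507.2 382.9]
side [180 147  18  10 113] [188.2 152. ]
side [233 162  19  11 142] [241.9 167.5]
```

```bash
python3 - <<'E'
from h import *
o=get_obs();print(T_tool(o).round(3),o['time'])
E
```

```text
[[-1.00000e-03 -9.09000e-01  4.17000e-01  2.18568e+02]
 [-1.00000e-03  4.17000e-01  9.09000e-01  4.77007e+02]
 [-1.00000e+00  0.00000e+00 -1.00000e-03  2.26221e+02]
 [ 0.00000e+00  0.00000e+00  0.00000e+00  1.00000e+00]] 0.15
```

>>> carry_out(rows=[[0,0,40,5],[40,-30,80,10],[80,-60,80,15],[120,-100,80,20],[160,-140,80,25.5],[200,-170,80,25.5],[220,-190,80,25.5],[220,-190,80,25.5],[220,-190,80,25.5],[220,-190,80,25.5],[220,-190,80,25.5]], hand=60)

```text
time: 1.07
tool_pos: [438.3, 287.0, 305.8]
tcp_rot: [2.167, 1.569, -2.531]
contact_force: [-0.4, 0.4, -0.6]
grip_width: 59.9
```

```bash
python3 - <<'E'
from h import *
im,c=shot('wrist','w1'); o=get_obs(); print(o['tool_pos'],o['time'])
for p in [(464.6,396,111),(571,256,103)]: print(proj(c,p))
E
```

```text
[437.77498844 287.63116489 306.00377923] 1.1167
[380.32384894 211.95936311]
[250.65568249 296.32870444]
```

View pics/w1.png

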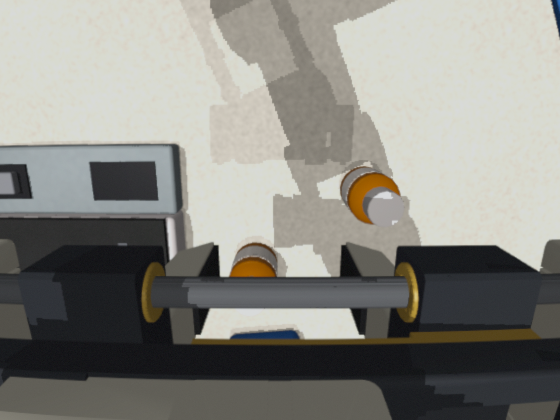

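>>> carry_out(rows=[[20,-40,0,0],[40,-80,0,0],[60,-120,0,0],[80,-160,0,0],[100,-200,0,0],[110,-240,0,0],[120,-280,0,0],[120,-310,0,0],[120,-310,0,0],[120,-310,0,0],[120,-310,0,0]])

```text
time: 2.03
tool_pos: [557.5, -20.5, 306.1]
tcp_rot: [1.555, 1.57, -3.14]
contact_force: [-0.5, -0.3, -0.0]
grip_width: 59.9
```

```bash
python3 - <<'E'
from h import *
im,c=shot('wrist','w2'); o=get_obs(); print(o['tool_pos'],o['time'])
E
```

```text
[557.45529497 -20.03212092 306.16671481] 2.0833
```

View pics/w2.png

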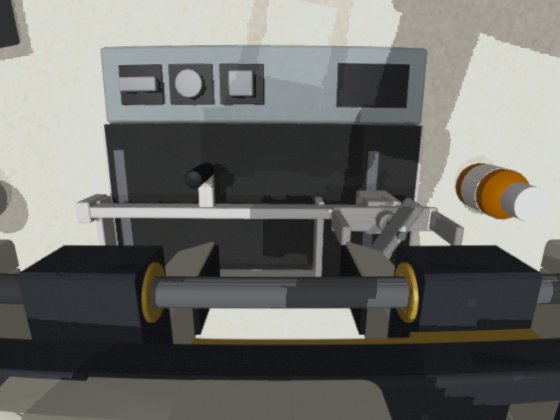

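```bash
python3 - <<'E'
from h import *
im=cv2.imread('pics/w2.png');K,d,_=cam('top');i=camera_info('wrist')
W=(np.array(i['camera_matrix']),np.array(i['dist']),np.load('pics/w2.npy')); W1=(W[0],W[1],np.load('pics/w1.npy'))
T,S=cam('top'),cam('side')
f=lambda p:(220+p[0]/5-.4,165+p[1]/5-.4); g=lambda p:(200+p[0]/3-.33,140+p[1]/3-.33)
gray=cv2.cvtColor(im,cv2.COLOR_BGR2GRAY)
# keys: bright blobs in dark beds
m=(gray>90).astype(np.uint8)
_,lab,st,c=cv2.connectedComponentsWithStats(m[60:108,115:268])
K={}
for s,q in zip(st,c):
    if 150<s[4]<1500: print('blob',s,(q+[115,60]).round(1))
for n,u,a,b in [('lb',(138,84),(600,457),(250,462)),('rd',(189,83),(505,453),(207,407)),('sq',(241,83),(404,445),(172,356)),('peg',(194,179),(460,262),(290,262)),('nut',(402,226),(150,150),(222,95))]:
    p,e=tri((W,u),(T,f(a)),(S,g(b)));print(n,p.round(1),e, onz(W,u,{'peg':150,'nut':174}.get(n,52)).round(1))
for n,u,z in [('ledgeFL',(104,48),36),('ledgeFR',(424,50),36),('barL',(84,211),105),('barmid',(265,211),105),('platTL',(107,124),60),('platTR',(420,124),60)]: print(n,onz(W,u,z).round(1))
for n,C,u in (('far',W1,(384,208)),('near',W,(524,204))): print(n,onz(C,u,115).round(1),onz(C,u,110).round(1))
p,e=tri((W1,(384,208)),(T,(143,233)),(S,(187.5,139)));print(p,e)
p,e=tri((W,(524,204)),(T,(194,203)),(S,(241.5,155)));print(p,e)
cv2.imwrite('pics/c_w2.png',np.hstack([crop(im,320,170,140,100,4)]))
E
```

```text
blob [ 59   9  28  29 625] [187.7  82.8]
blob [113  10  25  26 636] [240.   82.5]
lb [ 452.2 -187.3   42.6] [1.3, 1.3, 2.2] [ 451.6 -183.7   52. ]
rd [ 450.  -127.4   44.5] [1.2, 1.3, 0.4] [ 450.6 -124.3   52. ]
sq [450.3 -66.9  44.3] [1.5, 1.1, 0.5] [450.2 -64.8  52. ]
peg [544.4 -96.3 136.3] [5.9, 5.7, 2.6] [544.1 -98.7 150. ]
nut [588.9  93.4 152.6] [5.8, 6.4, 2.4] [579.1  90.2 174. ]
ledgeFL [ 409.  -228.6   36. ]
ledgeFR [406.2 147.9  36. ]
barL [ 589.4 -234.9  105. ]
barmid [586.1 -34.5 105. ]
platTL [ 496.6 -220.8   60. ]
platTR [491.4 142.1  60. ]
far [459.1 398.3 115. ] [460.4 399.9 110. ]
near [571.  246.1 115. ] [572.2 249.9 110. ]
[463.68959382 398.53286798 108.92389216] [3.4, 5.9, 2.5]
[572.29044165 256.73690458 101.64317286] [2.0, 1.4, 0.7]
```

View pics/c_w2.png

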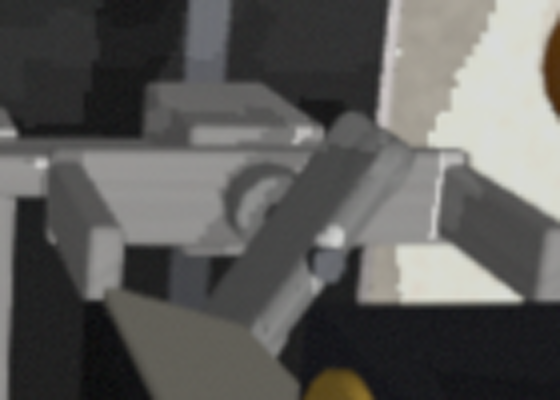

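The close wrist view shows the peg top at (194,179), keys at (138,84), (189,83) and (241,83), and the nut plate lying diagonally at about (402,226) in its yoke. Next I'll move above the peg.

>>> carry_out(rows=[[-7,-40,-40,0],[-13,-78,-80,0],[-13,-78,-120,0],[-13,-78,-126,0],[-13,-78,-126,0],[-13,-78,-126,0],[-13,-78,-126,0]])

```text
time: 2.67
tool_pos: [545.8, -96.6, 182.3]
tcp_rot: [-1.949, 1.569, -0.358]
contact_force: [0.3, -0.7, 1.4]
grip_width: 60.1
```

```bash
python3 - <<'E'
from h import *
im,c=shot('wrist','w3'); o=get_obs(); print(o['tool_pos'],o['time'],proj(c,(544,-98.5,150)),proj(c,(544,-98.5,120)))
t=capture('top');cv2.imwrite('pics/t3.png',t[:,:,::-1])
cv2.imwrite('pics/c3.png',np.hstack([crop(im[:,:,::-1],120,0,300,300,1.6),crop(t[:,:,::-1],220,150,120,180,480/180)]))
E
```

```text
[546.02048718 -96.81136843 182.67208204] 2.7167 [274.3040097  237.24182986] [274.97610074 221.93369502]
```

View pics/c3.png

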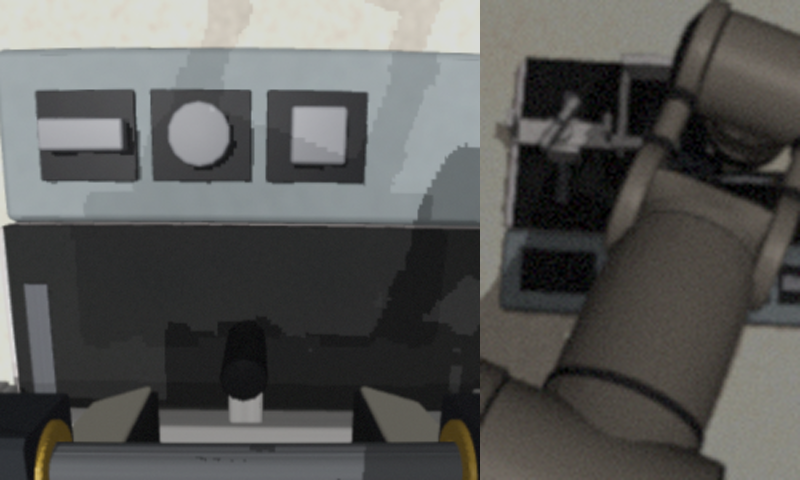

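Peg is centred between the fingers, at about (272,238). Lower, grip, pull back.

>>> carry_out(rows=[[-1,-2.5,-25,0],[-1,-2.5,-50,0],[-1,-2.5,-67,0],[-1,-2.5,-67,0],[-1,-2.5,-67,0]])

```text
time: 3.18
tool_pos: [545.5, -99.1, 116.7]
tcp_rot: [-1.954, 1.567, -0.362]
contact_force: [0.2, 0.5, 0.4]
grip_width: 59.8
```

>>> carry_out(rows=[[0,0,0,0],[0,0,0,0],[0,0,0,0],[0,0,0,0],[0,0,0,0],[0,0,0,0]], hand=8)

```text
time: 3.68
tool_pos: [545.6, -99.2, 117.0]
tcp_rot: [-1.958, 1.566, -0.366]
contact_force: [0.5, -0.1, -0.4]
grip_width: 24.7
```

>>> carry_out(rows=[[-4,0,0,0],[-8,0,0,0],[-12,0,0,0],[-14,0,0,0],[-16,0,0,0],[-18,0,0,0],[-20,0,0,0],[-20,0,0,0]])

```text
time: 4.35
tool_pos: [526.3, -101.3, 117.1]
tcp_rot: [-2.232, 1.562, -0.641]
contact_force: [3.4, -8.5, -3.6]
grip_width: 17.5
```

>>> carry_out(rows=[[-3,-1,0,0],[-6,-1,0,0],[-9,-1,0,0],[-9,-1,0,0]])

```text
time: 4.68
tool_pos: [521.7, -101.5, 117.2]
tcp_rot: [-1.815, 1.553, -0.225]
contact_force: [19.4, 5.9, -13.4]
grip_width: 17.1
```

>>> carry_out(rows=[[-3,0,0,0],[-6,0,0,0],[-8,0,0,0],[-8,0,0,0]])

```text
time: 5.02
tool_pos: [520.2, -101.5, 117.6]
tcp_rot: [-1.734, 1.538, -0.145]
contact_force: [26.0, 3.9, -17.3]
grip_width: 17.2
```

>>> carry_out(rows=[[5,0,0,0],[5,0,0,0],[5,0,0,0],[5,0,0,0],[5,0,0,0],[5,0,35,0],[5,0,70,0],[5,0,110,0],[5,30,150,0],[-20,60,190,0],[-30,80,190,0],[-30,80,190,0],[-30,80,190,0],[-30,80,190,0]], hand=60)

```text
time: 6.18
tool_pos: [489.9, -21.7, 307.4]
tcp_rot: [-1.748, 1.539, -0.159]
contact_force: [-0.2, 1.6, -0.8]
grip_width: 59.7
```

```bash
python3 - <<'E'
from h import *
im,c=shot('wrist','w4'); o=get_obs(); print(o['tool_pos'],T_tool(o)[:3,2].round(3),o['time'],proj(c,(524,-100,150)))
cv2.imwrite('pics/c4.png',crop(im[:,:,::-1],60,0,440,330,1.8))
E
```

```text
[489.95400087 -21.98388944 306.81979189] [-0.018  1.    -0.005] 6.2333 [197.34547616 221.70809893]
```

View pics/c4.png

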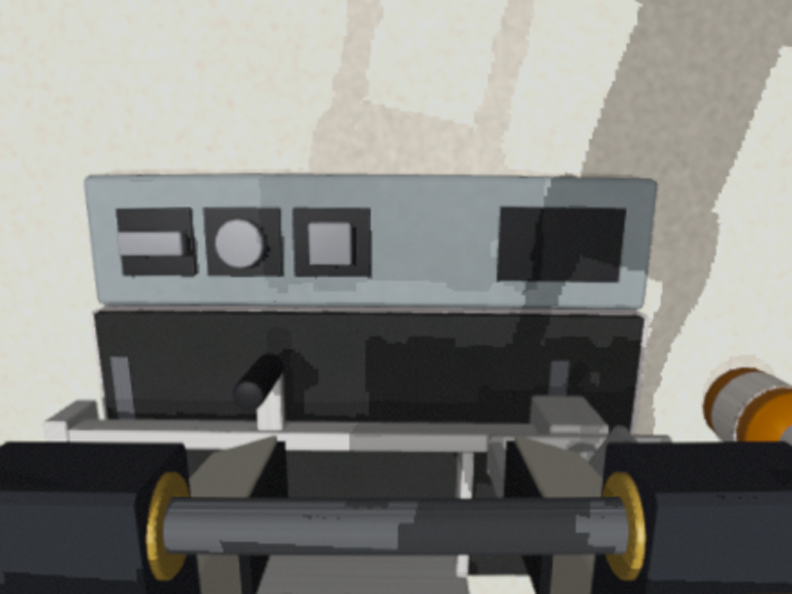

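```bash
python3 - <<'E'
from h import *
i=camera_info('wrist');w=lambda n:(np.array(i['camera_matrix']),np.array(i['dist']),np.load(f'pics/{n}.npy'))
a,b,c=w('w2'),w('w3'),w('w4')
for n,x,y,z in (('lb',(138,84),(170.6,83.75),(144.4,135)),('rd',(187.7,82.8),(243.75,83.1),(193.3,135)),('sq',(240,82.5),(319.4,85),(243.3,135.6))):
    p,e=tri((a,x),(b,y),(c,z));print(n,p.round(1),e,[onz(C,u,52).round(1)[:2] for C,u in((a,x),(b,y),(c,z))])
print('peg',onz(c,(197.2,219.4),150))
for n,u,z in (('bar L',(105,237),105),('bar mid',(260,242),105),('wall bottom',(320,288),90),('wall top',(320,250),90),('wallbot_edge',(317,318),90)): print(n,onz(c,u,z).round(1))
T=cam('top');f=lambda p:(220+p[0]/5-.4,165+p[1]/5-.4)
for n,u,z in (('railin R',(690,84),120),('railin mid',(480,63),120),('railin L',(285,48),120),('wallL in',(280,120),90),('wallL out',(264,120),90),('wallR in top',(682,150),90)): print(n,onz(T,f(u),z).round(1))
E
```

```text
lb [ 451.1 -186.    45.9] [0.2, 0.3, 0.5] [array([ 451.6, -183.7]), array([ 451.4, -184.4]), array([ 450.7, -183.1])]
rd [ 450.2 -125.8   49.5] [0.7, 0.2, 0.9] [array([ 450.4, -125.8]), array([ 450.4, -125.7]), array([ 450.2, -124.3])]
sq [450.1 -65.5  51.8] [0.6, 0.5, 0.4] [array([449.6, -65.9]), array([450.6, -65.6]), array([450.1, -65.1])]
peg [ 521.65149694 -100.01664794  150.        ]
bar L [ 560.4 -218.9  105. ]
bar mid [562.3 -42.1 105. ]
wall bottom [627.7  30.2  90. ]
wall top [577.3  27.5  90. ]
wallbot_edge [670.6  28.8  90. ]
railin R [ 665.  -221.4  120. ]
railin mid [669.  -96.8 120. ]
railin L [670.3  18.5 120. ]
wallL in [634.6  19.3  90. ]
wallL out [633.9  28.9  90. ]
wallR in top [ 632.8 -222.3   90. ]
```

Shaker frame comes out as tray_floor ≈ (618,-99), the bar is fully back, and the peg is at (522,-100). Next, hover above the near bottle.

>>> carry_out(rows=[[20,40,0,0],[30,80,0,0],[40,120,0,0],[50,160,0,0],[60,200,0,0],[70,240,0,0],[80,270,0,0],[81,271,-40,0],[81,271,-80,0],[81,271,-120,0],[81,271,-137,0],[81,271,-137,0],[81,271,-137,0],[81,271,-137,0]], hand=62)

```text
time: 7.4
tool_pos: [572.2, 248.6, 171.0]
tcp_rot: [-1.72, 1.538, -0.132]
contact_force: [0.0, -0.4, 1.1]
grip_width: 62.0
```

```bash
python3 - <<'E'
from h import *
im,c=shot('wrist','w5'); o=get_obs(); print(o['tool_pos'],T_tool(o)[:3,0].round(3),o['time'],proj(c,(571,248,115)))
cv2.imwrite('pics/c5.png',crop(im[:,:,::-1],140,100,280,230,2.5))
E
```

```text
[572.38119908 248.85842844 171.64573766] [ 0.034 -0.004 -0.999] 7.45 [277.16153665 223.24492077]
```

View pics/c5.png

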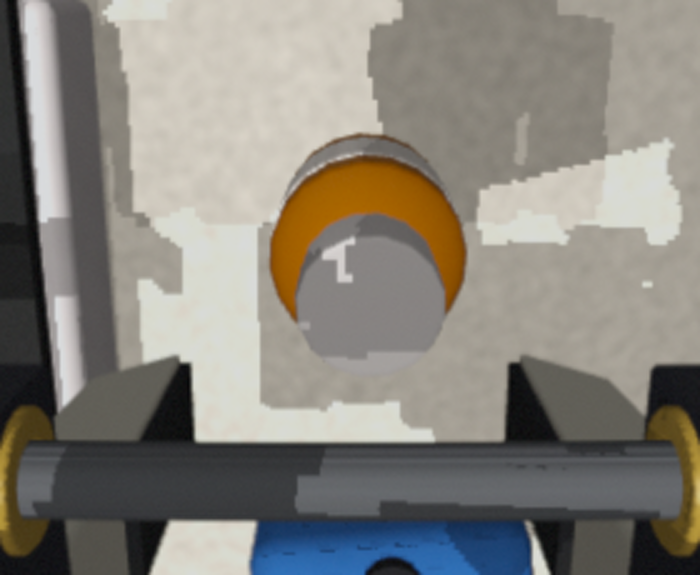

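>>> carry_out(rows=[[-1,7,0,0],[-1,7,-25,0],[-1,7,-50,0],[-1,7,-70,0],[-1,7,-81,0],[-1,7,-81,0],[-1,7,-81,0]])

```text
time: 8.03
tool_pos: [572.0, 256.2, 91.6]
tcp_rot: [-1.687, 1.536, -0.099]
contact_force: [0.1, 0.3, 0.6]
grip_width: 61.8
```

>>> carry_out(rows=[[0,0,0,0],[0,0,0,0],[0,0,0,0],[0,0,0,0],[0,0,0,0],[0,0,0,0],[0,0,0,0],[0,0,0,0]], hand=30)

```text
time: 8.7
tool_pos: [572.6, 256.1, 92.6]
tcp_rot: [-1.676, 1.534, -0.088]
contact_force: [0.5, -2.2, 5.5]
grip_width: 39.3
```

>>> carry_out(rows=[[0,0,30,0],[0,0,70,0],[0,0,110,0],[0,0,150,0],[0,0,190,0],[0,0,215,0],[5,-35,215,0],[10,-75,215,0],[15,-115,215,0],[20,-155,215,0],[25,-195,215,0],[30,-235,215,0],[35,-275,215,0],[40,-315,215,0],[45,-355,215,0],[47,-385,215,0],[47,-400,215,0],[47,-400,215,0],[47,-400,215,0]])

```text
time: 10.28
tool_pos: [619.3, -143.8, 306.7]
tcp_rot: [-1.636, 1.536, -0.05]
contact_force: [-0.2, 0.3, -1.1]
grip_width: 39.8
```

```bash
python3 - <<'E'
from h import *
im,c=shot('side','s6'); o=get_obs(); print(o['tool_pos'],o['tcp_rot'],T_tool(o)[:3,0].round(3),o['grip_width'],o['time'])
im2,_=shot('wrist','w6')
cv2.imwrite('pics/c6.png',np.hstack([crop(im[:,:,::-1],160,60,220,220,2),crop(im2[:,:,::-1],140,100,180,220,2)]))
E
```

```text
[ 619.38813205 -142.74616166  307.03164806] [-1.63903731  1.53506707 -0.05102555] [ 0.036 -0.002 -0.999] 39.82059714768102 10.3333
```

View pics/c6.png

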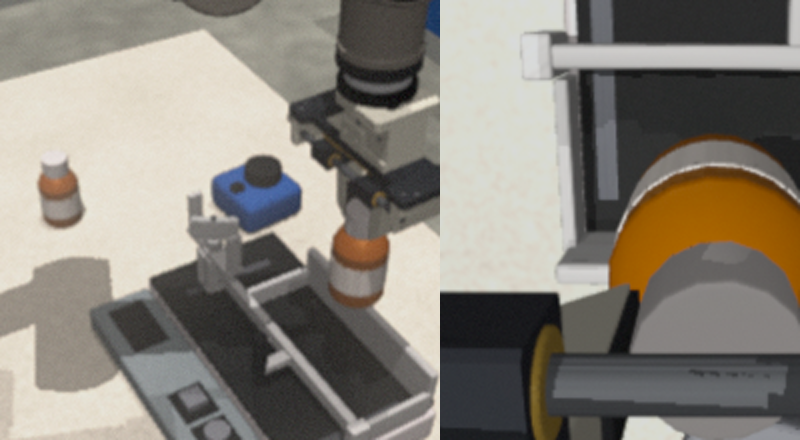

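Bottle held and upright above the gap. Lower it.

>>> carry_out(rows=[[0,-1,-35,0],[0,-1,-70,0],[0,-1,-100,0],[0,-1,-125,0],[0,-1,-140,0],[0,-1,-147,0],[0,-1,-151,0],[0,-1,-153,0],[0,-1,-153,0],[0,-1,-153,0]])

```text
time: 11.22
tool_pos: [620.2, -143.1, 155.7]
tcp_rot: [-1.663, 1.532, -0.074]
contact_force: [-0.2, 0.8, -3.4]
grip_width: 39.5
```

>>> carry_out(rows=[[0,0,-2,0],[0,0,-4,0],[0,0,-4,0],[0,0,-4,0]])

```text
time: 11.55
tool_pos: [620.8, -143.4, 152.7]
tcp_rot: [-1.675, 1.53, -0.086]
contact_force: [0.2, -0.3, 1.5]
grip_width: 39.3
```

>>> carry_out(rows=[[0,0,0,0],[0,0,0,0],[0,0,0,0],[0,0,0,0],[0,0,20,0],[0,0,60,0],[0,0,100,0],[0,0,120,0],[-10,40,120,0],[-20,80,120,0],[-30,120,120,0],[-40,160,120,0],[-50,200,120,0],[-60,240,120,0],[-70,280,120,0],[-80,320,120,0],[-90,360,120,0],[-100,400,120,0],[-110,440,120,0],[-110,440,120,0]], hand=64)

```text
time: 13.22
tool_pos: [508.0, 303.2, 272.5]
tcp_rot: [-1.602, 1.531, -0.007]
contact_force: [0.1, -1.1, 0.5]
grip_width: 64.0
```

```bash
python3 - <<'E'
from h import *
im,c=shot('wrist','w7'); o=get_obs(); print(o['tool_pos'],o['time'])
h=cv2.cvtColor(im,cv2.COLOR_RGB2HSV)
m=cv2.inRange(h,(5,150,60),(20,255,255));_,_,st,ce=cv2.connectedComponentsWithStats(m)
for s,q in zip(st,ce):
    if 100<s[4]<20000: print(s,q,onz(c,q,75).round(1))
print(proj(c,(463,397,75)))
E
```

```text
[509.10937898 300.19127681 272.36389173] 13.2667
[ 344  104   56   60 1257] [362.75735879 129.32458234] [455.5 386.7  75. ]
[372.17323283 137.16109773]
```

>>> carry_out(rows=[[-15,35,-10,0],[-30,70,-25,0],[-45,96,-50,0],[-45,96,-85,0],[-45,96,-102,0],[-45,96,-102,0],[-45,96,-102,0],[-45,96,-102,0]])

```text
time: 13.93
tool_pos: [465.5, 395.9, 172.0]
tcp_rot: [-1.627, 1.529, -0.033]
contact_force: [-0.5, 0.1, 0.8]
grip_width: 64.0
```

```bash
python3 - <<'E'
from h import *
im,c=shot('wrist','w8'); o=get_obs(); print(o['tool_pos'],T_tool(o)[:3,0].round(3),o['time'],proj(c,(463,397,115)))
cv2.imwrite('pics/c8.png',crop(im[:,:,::-1],140,100,280,230,2.5))
E
```

```text
[465.5915886  396.03725666 172.45530451] [ 0.043 -0.001 -0.999] 13.9833 [279.74599636 220.12974162]
```

View pics/c8.png

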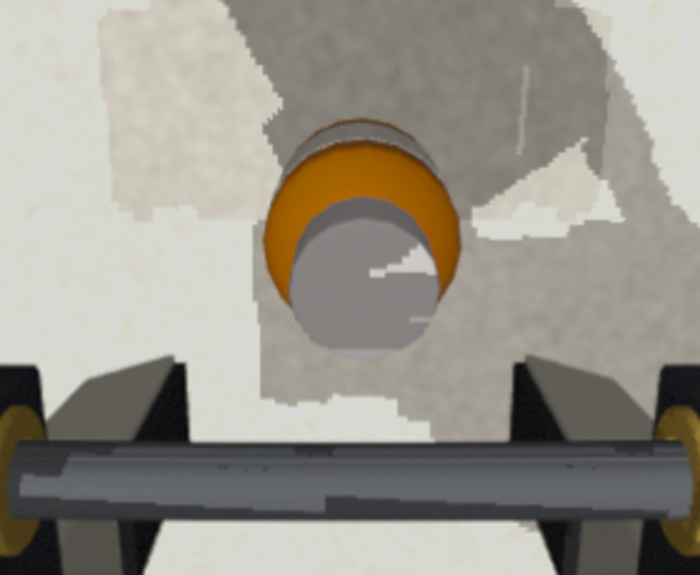

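Cap top centre at about (286,214), so the bottle is at about (459,401).

>>> carry_out(rows=[[-5.5,5,0,0],[-5.5,5,-25,0],[-5.5,5,-50,0],[-5.5,5,-70,0],[-5.5,5,-81,0],[-5.5,5,-81,0],[-5.5,5,-81,0]])

```text
time: 14.57
tool_pos: [460.5, 401.4, 92.4]
tcp_rot: [-1.599, 1.527, -0.005]
contact_force: [-0.2, 0.3, 0.4]
grip_width: 64.0
```

>>> carry_out(rows=[[0,0,0,0],[0,0,0,0],[0,0,0,0],[0,0,0,0],[0,0,0,0],[0,0,0,0],[0,0,0,0],[0,0,0,0]], hand=30)

```text
time: 15.23
tool_pos: [461.0, 401.3, 93.1]
tcp_rot: [-1.592, 1.526, 0.001]
contact_force: [-0.3, -2.3, 5.5]
grip_width: 39.3
```

>>> carry_out(rows=[[0,0,30,0],[0,0,70,0],[0,0,110,0],[0,0,150,0],[0,0,190,0],[0,0,215,0],[10,-35,215,0],[25,-75,215,0],[40,-115,215,0],[55,-150,215,0],[70,-190,215,0],[85,-225,215,0],[100,-260,215,0],[115,-300,215,0],[130,-335,215,0],[130,-335,215,0],[130,-335,215,0]])

```text
time: 16.65
tool_pos: [591.2, 64.3, 306.7]
tcp_rot: [-1.582, 1.529, 0.008]
contact_force: [-0.9, 1.5, -3.9]
grip_width: 39.1
```

>>> carry_out(rows=[[10,-40,0,0],[20,-80,0,0],[28,-118,0,0],[28,-118,0,0],[28,-118,0,0],[28,-118,-35,0],[28,-118,-70,0],[28,-118,-105,0],[28,-118,-130,0],[28,-118,-142,0],[28,-118,-149,0],[28,-118,-153,0],[28,-118,-156,0],[28,-118,-156,0],[28,-118,-156,0]])

```text
time: 17.9
tool_pos: [620.1, -52.5, 153.0]
tcp_rot: [-1.583, 1.525, 0.008]
contact_force: [-2.2, 2.6, 5.8]
grip_width: 39.5
```

>>> carry_out(rows=[[0,0,0,0],[0,0,0,0],[0,0,0,0],[0,0,0,0],[0,0,20,0],[0,0,60,0],[0,0,100,0],[-10,0,140,0],[-40,30,150,0],[-70,60,150,0],[-100,90,150,0],[-130,120,150,0],[-160,150,150,0],[-190,180,150,0],[-220,210,150,0],[-220,240,150,0],[-220,270,150,0],[-220,270,150,0]], hand=64)

```text
time: 19.4
tool_pos: [399.3, 221.5, 303.4]
tcp_rot: [-1.532, 1.524, 0.062]
contact_force: [0.4, -0.2, -0.4]
grip_width: 64.2
```

```bash
python3 - <<'E'
from h import *
o=get_obs(); print(o['tool_pos'],o['time'])
a,T=shot('top','t9'); b,S=shot('side','s9')
for n,c in(('top',T),('side',S)): print(n,[proj(c,(618,y,175)).round(0) for y in(-54,-144)])
cv2.imwrite('pics/c9.png',np.hstack([cv2.resize(a[60:360,50:350,::-1],(400,400)),crop(b[:,:,::-1],180,100,200,200,2)]))
E
```

```text
[399.25113325 221.5018162  303.35473797] 19.4
top [array([301., 188.]), array([333., 190.])]
side [array([314., 193.]), array([336., 216.])]
```

View pics/c9.png

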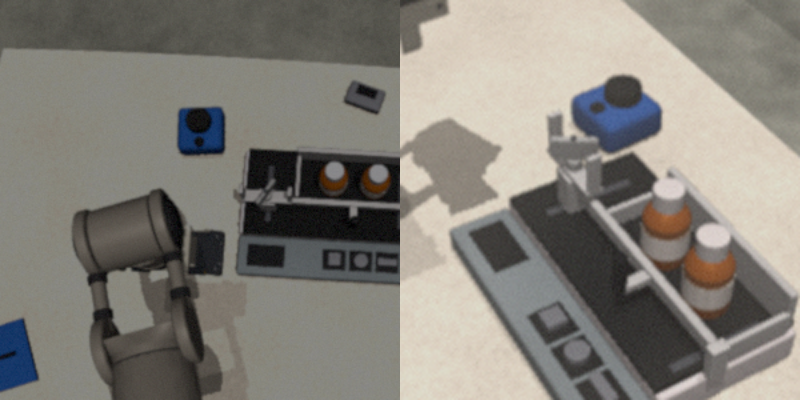

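Both bottles stand in the gap (caps at about (301,188) and (333,190) in the top view), and none are left on the bench. Next I go to the peg.

>>> carry_out(rows=[[15,-40,0,0],[30,-80,0,0],[45,-120,0,0],[60,-160,0,0],[75,-200,0,0],[90,-240,0,0],[105,-280,0,0],[122,-321,-20,0],[122,-321,-60,0],[122,-321,-100,0],[122,-321,-120,0],[122,-321,-120,0],[122,-321,-120,0],[122,-321,-120,0]])

```text
time: 20.67
tool_pos: [522.7, -103.8, 184.8]
tcp_rot: [-1.615, 1.522, -0.022]
contact_force: [-0.4, -0.2, 0.9]
grip_width: 63.8
```

```bash
python3 - <<'E'
from h import *
im,c=shot('wrist','w10'); o=get_obs(); print(o['tool_pos'],o['time'],proj(c,(522,-100,150)))
cv2.imwrite('pics/c10.png',crop(im[:,:,::-1],160,140,240,180,3))
E
```

```text
[ 522.97750985 -103.59364624  185.26042524] 20.7167 [284.06082064 235.23934235]
```

View pics/c10.png

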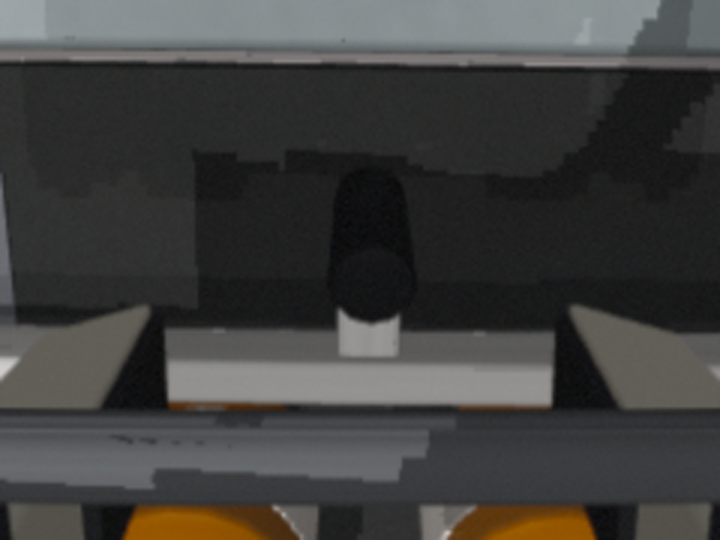

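Peg top at (284,235) matches the prediction.

>>> carry_out(rows=[[-1,2.5,-25,0],[-1,2.5,-50,0],[-1,2.5,-67,0],[-1,2.5,-67,0],[-1,2.5,-67,0]])

```text
time: 21.13
tool_pos: [522.7, -101.2, 119.6]
tcp_rot: [-1.633, 1.52, -0.04]
contact_force: [-0.7, 0.3, 0.3]
grip_width: 64.0
```

>>> carry_out(rows=[[0,0,0,0],[0,0,0,0],[0,0,0,0],[0,0,0,0],[0,0,0,0],[0,0,0,0],[0,0,0,0],[0,0,0,0],[0,0,0,0],[0,0,0,0]], hand=10)

```text
time: 21.97
tool_pos: [522.7, -101.4, 119.7]
tcp_rot: [-1.638, 1.52, -0.045]
contact_force: [-0.6, -2.0, 0.2]
grip_width: 17.4
```

>>> carry_out(rows=[[3,0,0,0],[6,0,0,0],[9,0,0,0],[12,0,0,0],[15,0,0,0],[18,0,0,0],[21,0,0,0],[24,0,0,0],[27,0,0,0],[30,0,0,0],[32,0,0,0],[34,0,0,0],[34,0,0,0]])

```text
time: 23.05
tool_pos: [556.5, -101.0, 119.6]
tcp_rot: [-1.628, 1.521, -0.034]
contact_force: [-5.5, -0.2, 5.3]
grip_width: 17.0
```

>>> carry_out(rows=[[2,0,0,0],[4,0,0,0],[6,0,0,0],[7,0,0,0],[8,0,0,0],[8,0,0,0],[8,0,0,0]])

```text
time: 23.63
tool_pos: [562.3, -101.0, 119.6]
tcp_rot: [-1.626, 1.526, -0.032]
contact_force: [-14.2, -1.7, 10.7]
grip_width: 17.4
```

>>> carry_out(rows=[[-1,0,0,0],[-1,0,0,0],[-1,0,0,0],[-1,0,0,0],[-1,0,0,0],[-1,0,35,0],[-1,0,75,0],[-1,0,115,0],[-1,0,150,0],[5,40,180,0],[15,80,180,0],[25,120,180,0],[35,160,180,0],[40,192,180,0],[40,192,180,0],[40,192,180,0],[40,192,180,0]], hand=60)

```text
time: 25.05
tool_pos: [602.3, 90.8, 299.3]
tcp_rot: [-1.638, 1.526, -0.043]
contact_force: [-0.1, 0.2, 0.0]
grip_width: 60.1
```

```bash
python3 - <<'E'
from h import *
im,c=shot('wrist','w11'); o=get_obs(); print(o['tool_pos'],T_tool(o)[:3,0].round(3),o['time'])
a,T=shot('side','s11')
print(proj(c,(600,91,174)))
cv2.imwrite('pics/c11.png',np.hstack([crop(im[:,:,::-1],200,120,160,160,3),crop(a[:,:,::-1],230,130,110,165,480/165)]))
E
```

```text
[602.34030146  90.09524366 299.46141724] [ 0.044 -0.002 -0.999] 25.1
[278.80138185 193.06835439]
```

View pics/c11.png

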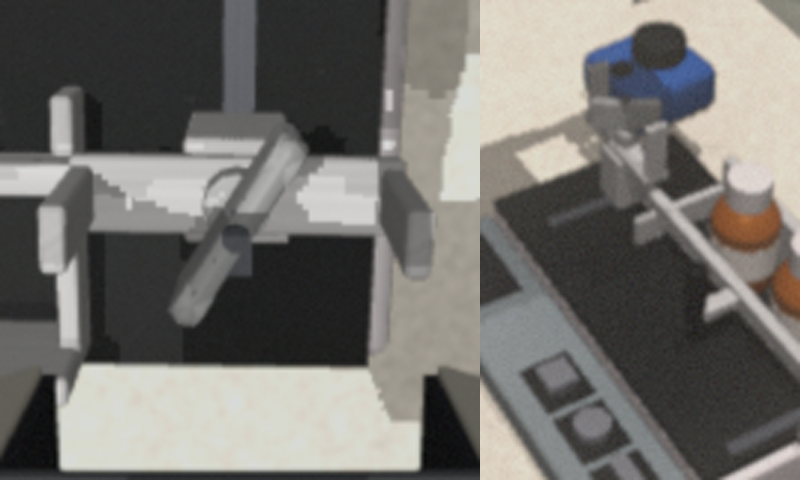

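The wrist view shows the plate from (262,223) to (297,168) and the cheeks at either side, so the nut axis is at about (602.5,91) with the plate at about -27°. The bar is against the bottles. Next I align the jaws across the plate with a narrow opening and come down.

>>> carry_out(rows=[[0,1,-10,-7],[0,1,-30,-14],[0,1,-50,-21],[0,1,-70,-27],[0,1,-80,-27],[0,1,-80,-27],[0,1,-80,-27],[0,1,-80,-27]], hand=32)

```text
time: 25.82
tool_pos: [603.1, 90.1, 221.1]
tcp_rot: [-1.608, 1.524, -0.485]
contact_force: [-0.7, 0.1, 0.1]
grip_width: 32.2
```

```bash
python3 - <<'E'
from h import *
im,c=shot('wrist','w12'); o=get_obs(); print(o['tool_pos'],T_tool(o)[:3,[0,2]].round(3),o['joint_positions'].round(2),o['time'])
for r in(-32,0,32):
    a=np.radians(-26.3); p=proj(c,(602.5+r*np.cos(a),91+r*np.sin(a),174)); print(p.round(1)); cv2.circle(im,tuple(int(v) for v in p),2,(255,0,0),-1)
cv2.imwrite('pics/c12.png',crop(im[:,:,::-1],170,80,220,200,3))
E
```

```text
[603.13626905  90.28611993 221.21745559] [[ 0.042  0.434]
 [-0.022  0.901]
 [-0.999 -0.002]] [ 0.04  0.48  1.32 -0.02  1.3  -1.08] 25.8667
[279.4 178. ]
[278.9 228.2]
[278.4 273.9]
```

View pics/c12.png

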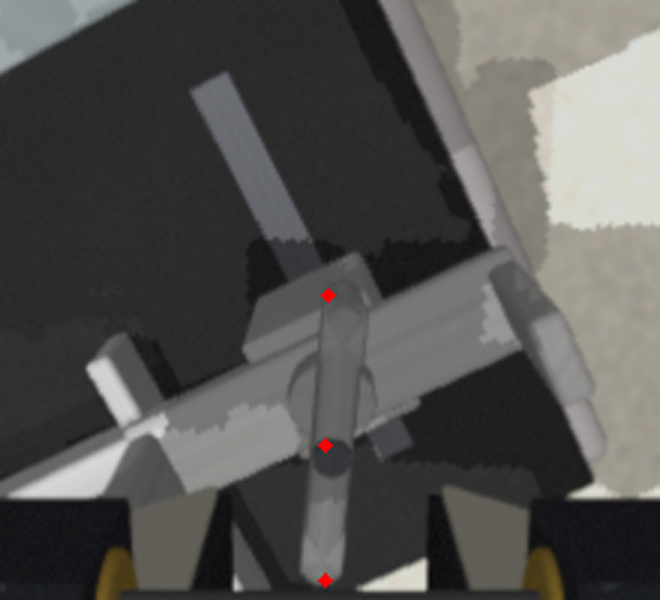

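The plate leans about 4° clockwise and sits about 1.5 mm to the +y side of my marks. I'll correct for that and descend.

>>> carry_out(rows=[[0.5,1.5,-20,-4],[0.5,1.5,-40,-4],[0.5,1.5,-55,-4],[0.5,1.5,-65,-4],[0.5,1.5,-72,-4],[0.5,1.5,-77,-4],[0.5,1.5,-77,-4],[0.5,1.5,-77,-4]])

```text
time: 26.53
tool_pos: [604.1, 91.8, 144.9]
tcp_rot: [-1.592, 1.523, -0.539]
contact_force: [0.3, 1.1, 0.5]
grip_width: 32.1
```

>>> carry_out(rows=[[0,0,0,0],[0,0,0,0],[0,0,0,0],[0,0,0,0],[0,0,0,0],[0,0,0,0],[0,0,0,0]], hand=2)

```text
time: 27.12
tool_pos: [603.6, 90.6, 145.4]
tcp_rot: [-1.632, 1.523, -0.58]
contact_force: [-2.6, -4.3, 3.1]
grip_width: 8.6
```

>>> carry_out(rows=[[0,0,0,-5],[0,0,0,-10],[0,0,0,-15],[0,0,0,-20],[0,0,0,-25],[0,0,0,-30],[0,0,0,-35],[0,0,0,-40],[0,0,0,-45],[0,0,0,-50],[0,0,0,-55],[0,0,0,-60],[0,0,0,-60],[0,0,0,-60]])

```text
time: 28.28
tool_pos: [604.6, 91.5, 145.4]
tcp_rot: [-1.584, 1.524, -1.578]
contact_force: [3.9, 3.2, -2.2]
grip_width: 8.6
```

```bash
python3 - <<'E'
from h import *
o=get_obs(); z=T_tool(o)[:3,2]; print(o['tool_pos'],np.degrees(np.arctan2(z[1],z[0])),o['contact_force'],o['moment'],o['joint_positions'].round(2))
E
```

```text
[604.62067838  91.46870797 145.43714013] 0.3371277706924479 [ 3.91019822  3.24822157 -2.23551207] [ 0.50949313 -0.65010545 -0.00857564] [ 0.05  0.57  1.38 -0.05  1.19  0.06]
```

>>> carry_out(rows=[[0,0,0,-5],[0,0,0,-10],[0,0,0,-15],[0,0,0,-20],[0,0,0,-25],[0,0,0,-30],[0,0,0,-35],[0,0,0,-40],[0,0,0,-45],[0,0,0,-50],[0,0,0,-55],[0,0,0,-59],[0,0,0,-59],[0,0,0,-59]])

```text
time: 29.45
tool_pos: [605.3, 90.6, 145.4]
tcp_rot: [-1.548, 1.525, -2.57]
contact_force: [3.8, -3.2, -2.3]
grip_width: 9.1
```

```bash
cat > st.py <<'E'
from h import *
o=get_obs(); z=T_tool(o)[:3,2]; print(o['tool_pos'],np.degrees(np.arctan2(z[1],z[0])),o['contact_force'],o['moment'],o['joint_positions'].round(2),o['grip_width'])
E
python3 st.py
```

```text
[605.28959757  90.59966999 145.43969547] -58.518362408868434 [ 3.82339317 -3.1641639  -2.31950267] [-0.643243   -0.40904653 -0.00859117] [ 0.04  0.59  1.34 -0.02  1.24  1.07] 9.067862151505912
```

>>> carry_out(rows=[[0,0,0,-3],[0,0,0,-6],[0,0,0,-6],[0,0,0,-6],[0,0,0,-6]])

```text
time: 29.87
tool_pos: [605.4, 90.4, 145.4]
tcp_rot: [-1.537, 1.525, -2.66]
contact_force: [2.4, -1.8, -2.0]
grip_width: 9.3
```

```bash
python3 st.py
```

```text
[605.37801221  90.43012573 145.43073784] -64.32840305457569 [ 2.4298195  -1.7949001  -1.97431394] [-0.28499667 -0.25664947  0.63955035] [ 0.03  0.59  1.34 -0.02  1.25  1.16] 9.3414457980402
```

The moment rose to 0.64 N m against the stop at plate angle ≈27°, so the nut is tight. I release it and go up.

>>> carry_out(rows=[[0,0,0,2],[0,0,0,2],[0,0,0,2],[0,0,0,2],[0,0,0,2],[0,0,25,2],[0,0,60,2],[0,0,100,2],[-30,-20,130,-5],[-60,-40,130,-12],[-90,-70,130,-19],[-120,-110,120,-24],[-155,-150,90,-24],[-155,-190,60,-24],[-155,-216,20,-24],[-155,-216,-10,-24],[-155,-216,-40,-24],[-155,-216,-40,-24],[-155,-216,-40,-24]], hand=32)

```text
time: 31.45
tool_pos: [448.6, -125.1, 103.5]
tcp_rot: [-1.597, 1.519, -3.14]
contact_force: [0.4, 0.1, -0.1]
grip_width: 31.7
```

```bash
python3 - <<'E'
from h import *
im,c=shot('side','s13'); im2,_=shot('top','t13')
cv2.imwrite('pics/c13.png',np.hstack([crop(im[:,:,::-1],190,110,200,240,2),cv2.resize(im2[140:300,200:367,::-1],(400,480))]))
E
python3 st.py
```

```text
[ 451.38108583 -125.38942603  106.81789446] -88.30751757466136 [-0.09858682  0.47411173 -0.04586815] [-0.02124994  0.17243816  0.01544653] [-0.42  0.4   1.81 -0.03  0.97  1.14] 31.779298818971423
```

Picture limit reached, so I carry on with numeric checks. Close the fingers and press the round key.

>>> carry_out(rows=[[-1,0,-5,0],[-1,0,-20,0],[-1,0,-35,0],[-1,0,-45,0],[-1,0,-45,0],[-1,0,-45,0],[-1,0,-45,0],[-1,0,-45,0]], hand=0)

```text
time: 32.22
tool_pos: [451.3, -125.5, 63.1]
tcp_rot: [-1.496, 1.528, -3.037]
contact_force: [0.2, -0.2, 0.4]
grip_width: 0.7
```

>>> carry_out(rows=[[0,0,-3,0],[0,0,-6,0],[0,0,-9,0],[0,0,-12,0],[0,0,-14,0],[0,0,-14,0],[0,0,-14,0]])

```text
time: 32.8
tool_pos: [451.4, -125.6, 49.1]
tcp_rot: [-1.497, 1.528, -3.038]
contact_force: [0.7, 0.1, 3.5]
grip_width: 0.5
```

Contact at about 52. Press further.

>>> carry_out(rows=[[0,0,-2,0],[0,0,-4,0],[0,0,-5,0],[0,0,-5,0],[0,0,-5,0]])

```text
time: 33.22
tool_pos: [451.6, -125.6, 45.8]
tcp_rot: [-1.481, 1.529, -3.021]
contact_force: [-5.9, 2.6, 22.7]
grip_width: 0.3
```

Round key fully down. Then the square one, 60 mm in +y.

>>> carry_out(rows=[[0,0,15,0],[0,0,28,0],[-1,25,28,0],[-1,50,28,0],[-1,60,28,0],[-1,60,28,0],[-1,60,28,0],[-1,60,28,0],[-1,60,20,0],[-1,60,12,0],[-1,60,8,0],[-1,60,5,0],[-1,60,3,0],[-1,60,1,0],[-1,60,0,0],[-1,60,-1,0],[-1,60,-1,0],[-1,60,-1,0]])

```text
time: 34.72
tool_pos: [450.3, -65.9, 46.1]
tcp_rot: [-1.464, 1.529, -3.005]
contact_force: [-5.9, -1.7, 15.9]
grip_width: 0.3
```

Bottomed (15.9 N). Now the long key, 120 mm in -y.

>>> carry_out(rows=[[0,0,15,0],[0,0,28,0],[0,-35,28,0],[0,-75,28,0],[0,-110,28,0],[0,-119.5,28,0],[0,-119.5,28,0],[0,-119.5,28,0],[0,-119.5,28,0],[0,-119.5,20,0],[0,-119.5,12,0],[0,-119.5,8,0],[0,-119.5,5,0],[0,-119.5,3,0],[0,-119.5,1,0],[0,-119.5,0,0],[0,-119.5,-1,0],[0,-119.5,-1,0],[0,-119.5,-1,0]])

```text
time: 36.3
tool_pos: [450.3, -185.0, 46.1]
tcp_rot: [-1.472, 1.53, -3.013]
contact_force: [-3.3, 4.6, 12.9]
grip_width: 0.2
```

>>> carry_out(rows=[[0,0,20,0],[0,0,60,0],[0,0,100,0],[0,0,140,0],[-20,30,180,0],[-30,70,210,0],[-30,110,230,0],[-30,150,230,0],[-30,190,230,0],[-30,230,230,0],[-30,270,230,0],[-30,310,230,0],[-30,350,230,0],[-30,390,230,0],[-30,390,230,0],[-30,390,230,0]])

```text
time: 37.63
tool_pos: [419.9, 207.3, 275.8]
tcp_rot: [-1.477, 1.53, -3.013]
contact_force: [-0.8, -0.5, -0.6]
grip_width: 0.6
```

```bash
python3 - <<'E'
from h import *
o=get_obs();print(o['tool_pos'],o['time'],o['contact_force'])
a,T=shot('top','t14');b,S=shot('side','s14')
for n,im,c in(('top',a,T),('side',b,S)):
    h=cv2.cvtColor(im,cv2.COLOR_RGB2HSV);m=cv2.inRange(h,(3,120,50),(16,255,255));_,_,st,ce=cv2.connectedComponentsWithStats(m)
    for s,q in zip(st,ce):
        if 60<s[4]<900: print(n,s,q.round(1),onz(c,q,135).round(0))
# plate orientation: bright-on-dark line segments near the nut, top view, on plane z=174
g=cv2.cvtColor(a,cv2.COLOR_RGB2GRAY); u=proj(T,(603,91,174)); x,y=int(u[0])-16,int(u[1])-16
L=cv2.createLineSegmentDetector().detect(cv2.resize(g[y:y+32,x:x+32],None,fx=6,fy=6,interpolation=cv2.INTER_CUBIC))[0]
for l in L[:,0]:
    if np.hypot(l[2]-l[0],l[3]-l[1])>40:
        p,q=onz(T,l[:2]/6+[x,y],174),onz(T,l[2:]/6+[x,y],174); d=q-p; print('seg',p[:2].round(),q[:2].round(),round(np.degrees(np.arctan2(d[1],d[0]))%180))
# bar: bright band along a column across y=-99 midline, top view
for X in range(560,625,4):
    v=proj(T,(X,-190,105)).round().astype(int); print(X,g[v[1],v[0]],end='; ')
E
```

```text
[419.94084858 207.321319   275.83486036] 37.6333 [-0.81559828 -0.49399336 -0.63350509]
top [290 177  22  18 166] [299.8 187.7] [629. -52. 135.]
top [322 178  21  19 167] [331.  189.5] [ 630. -142.  135.]
side [310 199  23  17 255] [320.8 207.5] [629. -70. 135.]
side [330 221  26  19 285] [342.4 231. ] [ 629. -161.  135.]
seg [603. 127.] [649. 127.] 0
seg [576. 130.] [574. 105.] 86
seg [576.  66.] [574.  46.] 84
seg [602.  98.] [601. 127.] 93
seg [607.  87.] [626.  94.] 21
seg [624. 105.] [604.  93.] 31
seg [600. 129.] [579. 129.] 180
560 25; 564 14; 568 15; 572 14; 576 25; 580 18; 584 14; 588 8; 592 22; 596 36; 600 118; 604 130; 608 129; 612 61; 616 24; 620 17; 624 18;
```

```bash
python3 -c "
from plant import *
print(close_job())"
```

```text
the job is handed in; nothing more can be done
None
```

The full sequence is done and handed in at about 38 s of the 208 s allowed; no verdict is reported.

**What I did**
- I pulled the bar back by its peg until it hit the stop.
- I stood both bottles that were on the bench in the gap, at about y = ±45 mm in the tray frame.
- I pushed the bar about 40 mm until the bottles stopped it, at about 14 N.
- I turned the wing nut clockwise until the moment jumped to 0.64 N m at the stop.
- I pressed the round, square and long keys in that order. Each bottomed out, at 23, 16 and 13 N.

**Last checks, from the top and side cameras with the arm clear**
- **Nut:** the plate lies at 21–31°, against about 27° when tight.
- **Bar:** its centre is at x ≈ 604–606 mm, against 562 mm when fully back, so travel is about 40 mm or a little more.
- **Bottles:** both amber bodies are in the gap at (629, -52) and (630, -142) mm, taking a height of 135 mm.
- **Robot:** it was touching nothing.

**What disagreed or was not checked**
- The side camera placed things about 5 mm off in y at key height, and about 18 mm off in the last bottle check. That check took the height as given rather than measured, so I relied on the wrist and top views.
- Heights triangulated with the side camera came out about 7 mm low. Wrist-only triangulation put the key tops at 46–52 mm.
- The tool picked up a 2–3° tilt from the pull, which did no visible harm.
- The picture limit ran out before I could view the final state, so the last checks are numeric only. I did not separately confirm that the keys came back up or that the bystanders had not moved.

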